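# Pack the gold-capped jars and stack the tray on its lugs

### The arm

A 6-joint arm with a two-finger parallel gripper is mounted at the origin on the work surface. World frame = base frame: x ahead of the robot, y to its left, z up, the work surface at z = 0. Lengths are in m, angles in rad, forces in N, time in s.
With the tool pointing down it reaches from about 0.35 to 0.775 m from the base axis. Payload 7.3 kg.
Tool frame: the origin (TCP) lies between the finger pads; the fingertips stand 8 mm ahead of it and the grasp point (between the pads) lies 11 mm behind it; z points along the fingers, y is the line along which they close (so a half turn about z gives the same grasp; the last joint's range is limited). The gripper opens to 92 mm and grips with 3 to 60 N. Pads are 19 mm wide; open, the fingers measure 130 mm over their backs; the gripper's body (75 mm by 190 mm) begins 47 mm behind the grasp point.
Start: joints at [-0.146, 0.342, 1.524, -0, 1.275, -0.146], TCP at [0.525, 0, 0.235] pointing down, gripper open.
Joint ranges: [-2.53, 2.53], [-0.77, 2.02], [0.04, 2.7], [-1, 4.14], [0.28, 2.66], [-3.11, 3.11]. Speed limits (rad/s): [2.57, 2.57, 3.14, 3.14, 3.14, 3.14].

### API

Orientations are given as a unit quaternion [w, x, y, z].
In Python, from bench import monitor, camera, r gives the robot as it stands.
- The arm moves only by the shell command python3 -m pendant 'ROWS' [OPENING]. ROWS is JSON, a list of rows, each a list of 2 entries, a list of its own where there are three numbers: the shift along the tool's x, y, z in m, then the turn, a rotation vector about the tool's x, y, z in rad. A call has 1 to 12 rows; each row shifts and turns the commanded pose from where the row before left it, along the tool's axes as they then stand; what a row does not reach is not made up. A row lasts 1/10 s, in which the tool goes at most 50 mm and 8.59 degrees, less where a joint would pass 70% of its speed; a pose out of reach is approached as far as the arm can. A call with a gripper value outside its range is refused whole. OPENING is the finger opening in m, from 0 to 0.0918, set as the call begins (- or left out, the last holds). The fingers move at their own pace and stop on an object; the grip force is fixed at half the most. Time passes only in rows, so rows that do not move let the fingers close. It gives the time, the measured TCP pose, the force, the opening and the grip force at its end, in the units of the state.
- monitor.observe(): the state, without advancing time (a new reading comes with each control period).
- camera(name): name is "scene" or "side" or "wrist"; returns a dict with "image" (400x640x3 uint8, blue, green, red), "mtx" (3x3 intrinsics, pixels), "world_from_camera" (4x4, takes a point from camera to world coordinates); the wrist camera has in their place "hand_eye" (4x4, takes a point from camera to tool coordinates, whose origin is the TCP and whose axes are the flange's). Camera axes: x right, y up, looking along -z (the intrinsics and any distortion apply to the point x, -y, -z); pixel columns grow to the right and rows downward; lengths in m; the calibration is good to about 2 mm. A picture is of the moment at which its call begins: read the wrist's pose just before it. There is no depth.
- r.job_done(): hands the job in; it is judged then, once.
The state is a dict: "clock": time; "q": joint angles; "qvel": joint speeds; "tau": joint torques, N m; "tool_pos": TCP position; "ee_rot": TCP orientation; "force": force on the tool from outside, world axes, zero at the start; "ft_torque": the same for the moment, N m; "opening": finger opening in m; "gripper_force": force on a finger pad.
Only numpy, scipy, OpenCV 4.12 (cv2) and the standard library are available. Lean on these libraries where they do the work, as an engineer would, in place of code of your own. Each camera call takes 0.05 s, during which the arm holds its last target. There are 200 camera calls.

### The job

Pack the three gold-capped loose jars upright in the clamped packing tray, each on the disc of the same colour as the dot on its cap, and leave the two silver-capped jars where they stand. Only then lift the empty tray by its black grip block, turn it half round so that its blue end lies over the packing tray's grey end, and set it squarely on top so that it sits level on the lugs and does not nest down onto the jars. Let go of everything.

Things in the scene. Friction and masses are not known exactly. Their poses are not given: they have to be found in the camera images.
- gold_red: loose round amber jar, 46 mm diameter, 62 mm tall over all, about 90 g, gold paper label, GOLD screw cap (the top 20 mm) with a red dot of 24 mm diameter on top. Origin: centre of its underside; z up. It stands upright on the bench. It belongs on the red disc (red_pad).
- gold_blue: loose round amber jar, 46 mm diameter, 62 mm tall over all, about 90 g, gold paper label, GOLD screw cap (the top 20 mm) with a blue dot of 24 mm diameter on top. Origin: centre of its underside; z up. It stands upright on the bench. It belongs on the blue disc (blue_pad).
- gold_green: loose round amber jar, 46 mm diameter, 62 mm tall over all, about 90 g, gold paper label, GOLD screw cap (the top 20 mm) with a green dot of 24 mm diameter on top. Origin: centre of its underside; z up. It stands upright on the bench. It belongs on the green disc (green_pad).
- silver_red: loose round amber jar, 46 mm diameter, 62 mm tall over all, about 90 g, gold paper label, SILVER screw cap (the top 20 mm) with a red dot of 24 mm diameter on top. Origin: centre of its underside; z up. It stands upright on the bench. It does not belong in the tray and must stay where it stands (within 30 mm).
- silver_blue: loose round amber jar, 46 mm diameter, 62 mm tall over all, about 90 g, gold paper label, SILVER screw cap (the top 20 mm) with a blue dot of 24 mm diameter on top. Origin: centre of its underside; z up. It stands upright on the bench. It does not belong in the tray and must stay where it stands (within 30 mm).
- red_pad: red disc, 42 mm diameter, flat (under 1 mm thick, no resistance) on the floor of the packing tray, marking one of its four places; it is fixed to the tray. Origin: centre of the disc's underside, level with the tray's floor. Which place has which colour changes; the fourth has a white disc and stays empty.
- blue_pad: blue disc, 42 mm diameter, flat (under 1 mm thick, no resistance) on the floor of the packing tray, marking one of its four places; it is fixed to the tray. Origin: centre of the disc's underside, level with the tray's floor. Which place has which colour changes; the fourth has a white disc and stays empty.
- green_pad: green disc, 42 mm diameter, flat (under 1 mm thick, no resistance) on the floor of the packing tray, marking one of its four places; it is fixed to the tray. Origin: centre of the disc's underside, level with the tray's floor. Which place has which colour changes; the fourth has a white disc and stays empty.
- packing_tray: grey stack-nest tray clamped to the bench, discs inside; foot 210 (x) x 150 mm, floor 4 mm thick. Origin: centre of underside; x points to its blue end. Discs at x +-48, y +-42. Long sides 22 mm high. Ends and corner wings 92 mm high, lean out 13 mm. Lugs reach in to x +-83, tops at height 84, at y +-22 (blue end), +-53 (grey end). Black grip block 16 (x) x 44 mm in the middle, top at height 64.
- top_tray: loose empty tray, same moulding, sizes, axes and origin as packing_tray, about 350 g, no discs; lift by the middle grip block. Starts the same way round as packing_tray within 0.5 rad; that way its slotted foot passes the lugs and nests (wrong). With its x reversed its foot rests on the lugs, underside 84 mm above the other's (jar tops are at 66), with about 8 mm play inside the leaning rim.
Not all that is in view belongs to the job. What is shaped like the gold_red but pink is not meant. What is shaped like the gold_green but purple is not meant.

How it is judged:
By the outcome, as a careful person would: the job done as asked, in the order asked, and still so for the second after the job is handed in, with the robot touching nothing.
It also fails if it takes over 99 s, if anything falls off the work surface, if the arm or the gripper's body presses on something with over 40 N, if the wrist force passes 120 N, or if a joint passes its speed limit or range.

## Working session

There is one attempt and no reset: what is moved stays moved. The work goes in short steps, Python scripts to look and compute and a shell command to move; the robot and the scene stay as the last step left them, time stands still between calls to the robot, and variables do not carry over. Pictures are saved under pics/ and viewed, at most 14 in all, crops included, and the job is handed in when it is done.

```bash
ls; mkdir -p pics
python3 - <<'E'
from bench import monitor,camera,r
import cv2,numpy as np,pickle
s=monitor.observe(); print(s)
d={}
for n in("scene","side","wrist"):
    c=camera(n); d[n]=c; cv2.imwrite(f"pics/{n}0.png",c["image"]); print(n,{k:np.round(v,4).tolist() for k,v in c.items() if k!="image"})
pickle.dump((s,d),open("c0.pkl","wb"))
E
```

```text
pics
{'clock': 0.0, 'q': array([-1.46002443e-01,  3.42719957e-01,  1.52503722e+00, -1.71585264e-05,
        1.27539929e+00, -1.46049840e-01]), 'qvel': array([-0.00210079, -0.00147628,  0.00128759,  0.00066797, -0.00170807,
        0.00081875]), 'tau': array([ 7.61924657e-04, -4.31245601e+01, -2.44219762e+01,  7.17750052e-02,
        5.59406646e-02, -1.04314388e-04]), 'tool_pos': array([5.24594394e-01, 7.54750546e-05, 2.34039342e-01]), 'ee_rot': array([-6.22560333e-04,  7.07088037e-01,  7.07125093e-01, -4.73141615e-04]), 'force': array([ 0.70151868, -0.11035183, -0.10709518]), 'ft_torque': array([-0.001433  ,  0.00120388, -0.02413138]), 'gripper_force': 0.0, 'opening': 0.09192336666617106}
scene {'mtx': [[419.1557, 0.0, 314.409], [0.0, 419.1557, 208.4321], [0.0, 0.0, 1.0]], 'world_from_camera': [[0.0305, -0.6253, 0.7798, 1.3024], [0.9995, 0.0109, -0.0304, -0.0505], [0.0105, 0.7803, 0.6253, 0.629], [0.0, 0.0, 0.0, 1.0]]}
side {'mtx': [[392.2587, 0.0, 320.1418], [0.0, 392.2587, 200.3048], [0.0, 0.0, 1.0]], 'world_from_camera': [[-0.9287, 0.2632, -0.2611, 0.302], [-0.3705, -0.6836, 0.6288, 0.5355], [-0.013, 0.6808, 0.7324, 0.6736], [0.0, 0.0, 0.0, 1.0]]}
wrist {'mtx': [[315.6914, 0.0, 322.1296], [0.0, 315.6914, 199.1576], [0.0, 0.0, 1.0]], 'hand_eye': [[0.0001, 0.9576, 0.2882, 0.0778], [1.0, -0.0002, 0.0004, 0.0], [0.0004, 0.2882, -0.9576, -0.1492], [0.0, 0.0, 0.0, 1.0]]}
```

View pics/scene0.png

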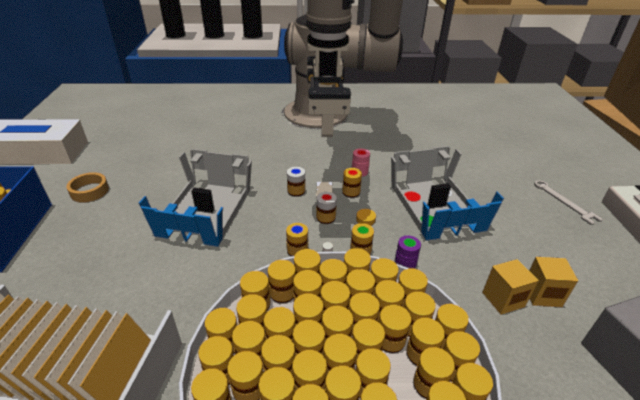

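View pics/side0.png

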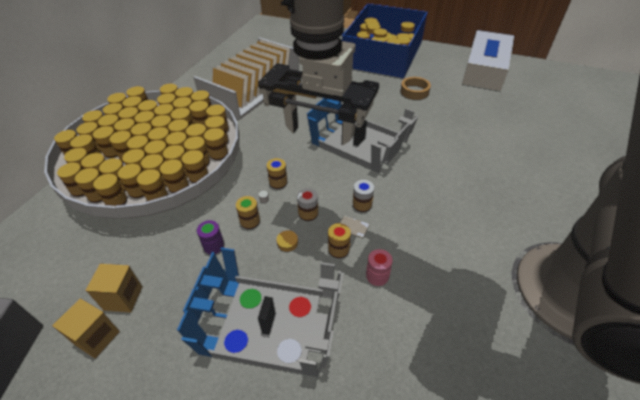

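Possible confusions, in the scene picture:
- gold_red (352,180): silver_red (326,205) and pink (361,160).
- gold_green (362,237): purple (408,248).
- gold_blue (297,235): silver_blue (296,180).
- All of them: the capped jars on the platter, and the loose gold lid at (366,215).

I choose the gold caps at (352,180), (297,235) and (362,237). Next I measure dots and discs.

```bash
cat > h.py <<'E'
import cv2,numpy as np
from scipy.spatial.transform import Rotation as R
def Tw(c,s=None):
    if "world_from_camera" in c: return np.array(c["world_from_camera"])
    T=np.eye(4);w,x,y,z=s["ee_rot"];T[:3,:3]=R.from_quat([x,y,z,w]).as_matrix();T[:3,3]=s["tool_pos"];return T@c["hand_eye"]
def cast(c,uv,z,s=None):
    T=Tw(c,s);K=c["mtx"];d=T[:3,:3]@np.array([(uv[0]-K[0,2])/K[0,0],-(uv[1]-K[1,2])/K[1,1],-1]);return T[:3,3]+d*(z-T[2,3])/d[2]
def proj(c,p,s=None):
    q=np.linalg.inv(Tw(c,s))@np.append(p,1);K=c["mtx"];return np.array([K[0,0]*q[0]/-q[2]+K[0,2],K[1,1]*-q[1]/-q[2]+K[1,2]])
def blobs(im,amin=20,smin=150,vmin=60):
    h=cv2.cvtColor(im,cv2.COLOR_BGR2HSV);out=[]
    for n,rs in dict(red=[(0,5),(172,180)],blue=[(112,128)],green=[(50,75)]).items():
        m=sum(cv2.inRange(h,(a,smin,vmin),(b,255,255)) for a,b in rs).astype(np.uint8)
        k,_,st,ce=cv2.connectedComponentsWithStats(m)
        out+=[(n,ce[i].round(1),st[i,4],st[i,2:4]) for i in range(1,k) if st[i,4]>=amin]
    return out
E
python3 - <<'E'
from h import *;import pickle
s,d=pickle.load(open("c0.pkl","rb"))
for n in("scene","side"):
    for b in blobs(d[n]["image"]): print(n,b[0],b[1],b[2],b[3],"z62",cast(d[n],b[1],.062)[:2].round(4),"z5",cast(d[n],b[1],.005)[:2].round(4))
a=cv2.resize(d["scene"]["image"][140:270,270:430],None,fx=4,fy=4,interpolation=2)
cv2.imwrite("pics/crop1.png",a)
E
```

```text
scene red [361.4 152. ] 43 [10  5] z62 [0.3623 0.1067] z5 [0.2678 0.1225]
scene red [352.4 172. ] 22 [8 4] z62 [0.4553 0.0737] z5 [0.3701 0.0862]
scene red [412.2 195.9] 111 [15  9] z62 [0.5539 0.1991] z5 [0.4786 0.2242]
scene red [326.1 196.9] 38 [9 5] z62 [0.5544 0.0045] z5 [0.4792 0.01  ]
scene blue [295.5 170.6] 26 [8 4] z62 [ 0.4471 -0.0645] z5 [ 0.3611 -0.0659]
scene blue [296.5 228.9] 53 [10  7] z62 [ 0.6613 -0.0615] z5 [ 0.5968 -0.0626]
scene green [430.1 219.9] 28 [ 4 10] z62 [0.638 0.219] z5 [0.5712 0.2461]
scene green [362.6 229.6] 49 [10  6] z62 [0.6659 0.0732] z5 [0.6019 0.0856]
scene green [409.3 242. ] 63 [11  7] z62 [0.7044 0.1611] z5 [0.6443 0.1824]
side red [306.8 194.8] 40 [9 6] z62 [0.5529 0.0057] z5 [ 0.5763 -0.0436]
side red [338.9 231.1] 56 [9 7] z62 [0.4545 0.0745] z5 [0.4687 0.0315]
side red [380.  258.2] 95 [13 10] z62 [0.361  0.1074] z5 [0.3665 0.0675]
side red [299.6 306.4] 301 [20 19] z62 [0.4613 0.2521] z5 [0.4762 0.2256]
side blue [391.2  21.1] 184 [37 22] z62 [ 0.6096 -0.9196] z5 [ 0.6383 -1.0552]
side blue [416.4  21. ] 34 [12 10] z62 [ 0.5232 -0.9519] z5 [ 0.5439 -1.0906]
side blue [359.1  56.9] 63 [12 21] z62 [ 0.6364 -0.6194] z5 [ 0.6676 -0.727 ]
side blue [391.7  60.3] 270 [35 27] z62 [ 0.5329 -0.6339] z5 [ 0.5544 -0.7429]
side blue [366.5  60. ] 44 [11 17] z62 [ 0.6082 -0.6081] z5 [ 0.6367 -0.7147]
side blue [373.3  67.2] 32 [14 10] z62 [ 0.575  -0.5718] z5 [ 0.6004 -0.675 ]
side blue [275.7 163.8] 28 [8 5] z62 [ 0.6601 -0.0604] z5 [ 0.6934 -0.1159]
side blue [363.5 186. ] 36 [8 5] z62 [ 0.447  -0.0637] z5 [ 0.4605 -0.1196]
side blue [235.6 340.8] 375 [22 22] z62 [0.5326 0.3445] z5 [0.5541 0.3267]
side green [245.7 202.7] 39 [9 7] z62 [0.665  0.0737] z5 [0.6989 0.0307]
side green [207.  227.9] 47 [9 7] z62 [0.704  0.1624] z5 [0.7415 0.1276]
side green [250.1 298.2] 254 [19 17] z62 [0.5475 0.2691] z5 [0.5704 0.2443]
```

View pics/crop1.png

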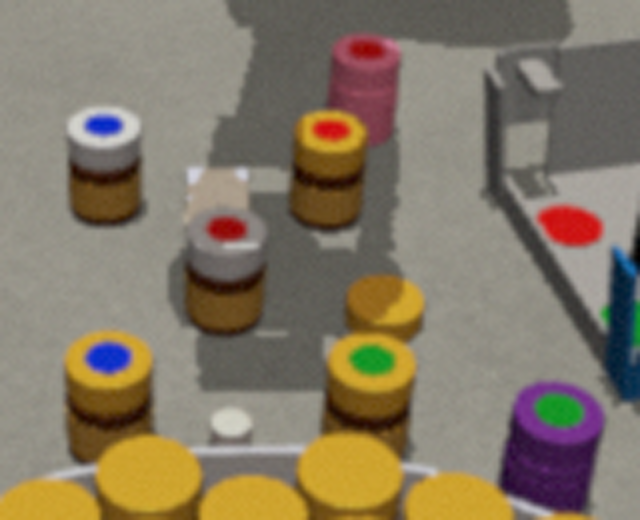

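View pics/wrist0.png

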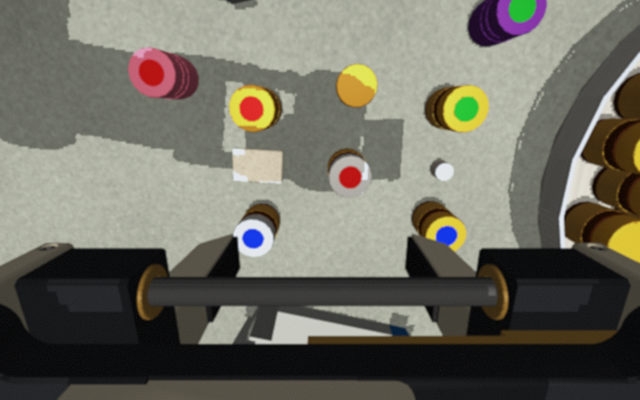

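Both views agree to about 2 mm, and the crop confirms the three gold caps with red, blue and green dots. The silver, pink and purple jars are ruled out. From the discs, the packing tray's yaw is about 0.195 and its centre about (0.515, 0.276). I'll turn the tool to the tray's axes first.

```bash
python3 -m pendant '[[[0,0,0.008],[0,0,0.1376]],[[0,0,0.008],[0,0,0.1376]],[[0,0,0.008],[0,0,0.1376]],[[0,0,0.008],[0,0,0.1376]],[[0,0,0.008],[0,0,0.1376]],[[0,0,0.008],[0,0,0.1376]],[[0,0,0.008],[0,0,0.1376]],[[0,0,0.008],[0,0,0.1376]],[[0,0,0.008],[0,0,0.1376]],[[0,0,0.008],[0,0,0.1376]],[[0,0,0],[0,0,0]],[[0,0,0],[0,0,0]]]' 0.07
cat > go.py <<'E'
import sys,numpy as np
from h import R
from bench import monitor
s=monitor.observe();w,x,y,z=s["ee_rot"];M=R.from_quat([x,y,z,w])
print("t",s["clock"],"pos",s["tool_pos"].round(4),"toolx yaw",round(np.arctan2(*M.as_matrix()[[1,0],0]),4),"down",M.as_matrix()[:,2].round(4),"open",round(s["opening"],4),"F",s["force"].round(1),"grip",round(s["gripper_force"],1))
for a in sys.argv[1:]:
    p=np.array(eval(a),float);print(a,"tool shift",M.inv().apply(p-s["tool_pos"]).round(4))
E
python3 go.py '[.4547,.0742,.039]'; grep -n . go.py >/dev/null
python3 - <<'E'
from bench import camera,monitor
from h import *
s=monitor.observe();c=camera("wrist");cv2.imwrite("pics/w1.png",c["image"])
for b in blobs(c["image"],100): print(b[0],b[1],b[2],"z62",cast(c,b[1],.062,s)[:2].round(4),"z5",cast(c,b[1],.005,s)[:2].round(4))
E
```

```text
clock: 1.35
tool_pos: [0.525, 0.0, 0.1547]
ee_rot: [-0.0, 0.995, 0.099, -0.0]
force: [0.2, -0.4, -0.7]
opening: 0.07
gripper_force: 0.0
t 1.35 pos [0.525  0.     0.1547] toolx yaw 0.1985 down [-4.e-04  1.e-04 -1.e+00] open 0.07 F [ 0.2 -0.4 -0.7] grip 0.0
[.4547,.0742,.039] tool shift [-0.0542 -0.0865  0.1157]
red [322.7 169.7] 659 z62 [0.5535 0.0051] z5 [0.5422 0.0027]
red [ 87.7 189.5] 1231 z62 [0.5011 0.1846] z5 [0.4775 0.2245]
blue [446.2  38.7] 934 z62 [ 0.6609 -0.0606] z5 [ 0.675  -0.0785]
blue [375.2 307.3] 110 z62 [ 0.4404 -0.0655] z5 [ 0.4025 -0.0845]
green [256.1   2.9] 161 z62 [0.6566 0.0717] z5 [0.6696 0.085 ]
green [65.1 85.9] 1594 z62 [0.577  0.1996] z5 [0.5713 0.243 ]
```

```bash
python3 -m pendant '[[[-0.018,-0.029,0],[0,0,0]],[[-0.018,-0.029,0],[0,0,0]],[[-0.018,-0.0285,0],[0,0,0]],[[0,0,0],[0,0,0]],[[0,0,0.03],[0,0,0]],[[0,0,0.03],[0,0,0]],[[0,0,0.03],[0,0,0]],[[0,0,0.0255],[0,0,0]],[[0,0,0],[0,0,0]],[[0,0,0],[0,0,0]]]'; python3 go.py '[.4547,.0742,.039]'
```

```text
clock: 2.4
tool_pos: [0.456, 0.0741, 0.0397]
ee_rot: [0.0, 0.995, 0.098, 0.0]
force: [0.6, 0.2, 0.5]
opening: 0.0697
gripper_force: 0.0
t 2.4 pos [0.456  0.0741 0.0397] toolx yaw 0.1956 down [ 4.e-04 -1.e-04 -1.e+00] open 0.0697 F [0.6 0.2 0.5] grip 0.0
[.4547,.0742,.039] tool shift [-0.0013 -0.0003  0.0007]
```

```bash
python3 -m pendant '[[[0,0,0],[0,0,0]],[[0,0,0],[0,0,0]],[[0,0,0],[0,0,0]],[[0,0,0],[0,0,0]],[[0,0,0],[0,0,0]],[[0,0,-0.03],[0,0,0]],[[0,0,-0.03],[0,0,0]],[[0,0,-0.03],[0,0,0]],[[0,0,-0.03],[0,0,0]],[[0,0,0],[0,0,0]]]' 0.03; python3 go.py '[.4765,.2252,.044]'
```

```text
clock: 3.4
tool_pos: [0.4574, 0.0745, 0.1628]
ee_rot: [0.0, 0.995, 0.097, 0.004]
force: [0.4, -0.4, -0.9]
opening: 0.0454
gripper_force: 30.0
t 3.4 pos [0.4574 0.0745 0.1628] toolx yaw 0.195 down [ 0.0077 -0.     -1.    ] open 0.0454 F [ 0.4 -0.4 -0.9] grip 30.0
[.4765,.2252,.044] tool shift [ 0.047  -0.1443  0.119 ]
```

```bash
python3 -m pendant '[[[0.0094,-0.0288,0],[0,0,0]],[[0.0094,-0.0288,0],[0,0,0]],[[0.0094,-0.0288,0],[0,0,0]],[[0.0094,-0.0288,0],[0,0,0]],[[0.0094,-0.0288,0],[0,0,0]],[[0,0,0],[0,0,0]],[[0,0,0],[0,0,0]],[[0,0,0],[0,0,0]]]'; python3 go.py '[.4765,.2252,.0455]'
```

```text
clock: 4.2
tool_pos: [0.473, 0.2239, 0.1586]
ee_rot: [0.0, 0.995, 0.097, -0.001]
force: [-0.1, -0.3, -1.3]
opening: 0.0458
gripper_force: 30.0
t 4.2 pos [0.473  0.2239 0.1586] toolx yaw 0.1944 down [-1.4e-03 -8.0e-04 -1.0e+00] open 0.0458 F [-0.1 -0.3 -1.3] grip 30.0
[.4765,.2252,.0455] tool shift [ 0.0038 -0.0006  0.1131]
```

```bash
python3 -m pendant '[[[0.0038,0,0.03],[0,0,0]],[[0,0,0.03],[0,0,0]],[[0,0,0.025],[0,0,0]],[[0,0,0.015],[0,0,0]],[[0,0,0.0095],[0,0,0]],[[0,0,0],[0,0,0]],[[0,0,0],[0,0,0]]]'; python3 go.py '[.4765,.2252,.0442]'
```

```text
clock: 4.9
tool_pos: [0.4778, 0.2252, 0.0503]
ee_rot: [-0.0, 0.995, 0.097, 0.0]
force: [-0.2, 0.1, -1.1]
opening: 0.0457
gripper_force: 30.0
t 4.9 pos [0.4778 0.2252 0.0503] toolx yaw 0.1941 down [ 9.e-04  2.e-04 -1.e+00] open 0.0457 F [-0.2  0.1 -1.1] grip 30.0
[.4765,.2252,.0442] tool shift [-0.0012 -0.0002  0.0061]
```

```bash
python3 -m pendant '[[[0,0,0.003],[0,0,0]],[[0,0,0.003],[0,0,0]],[[0,0,0],[0,0,0]],[[0,0,0],[0,0,0]]]'; python3 -m pendant '[[[0,0,0],[0,0,0]],[[0,0,0],[0,0,0]],[[0,0,0],[0,0,0]],[[0,0,-0.02],[0,0,0]],[[0,0,-0.03],[0,0,0]],[[0,0,-0.03],[0,0,0]],[[0,0,-0.03],[0,0,0]],[[0,0,0],[0,0,0]],[[0,0,0],[0,0,0]]]' 0.064; python3 go.py '[.6655,.0737,.039]'
```

```text
clock: 5.3
tool_pos: [0.4775, 0.2256, 0.044]
ee_rot: [-0.0, 0.995, 0.097, 0.0]
force: [1.1, -0.7, -0.0]
opening: 0.0453
gripper_force: 30.0
clock: 6.2
tool_pos: [0.4773, 0.2256, 0.1541]
ee_rot: [-0.0, 0.995, 0.097, 0.001]
force: [-0.7, 0.3, -0.6]
opening: 0.0636
gripper_force: 0.0
t 6.2 pos [0.4773 0.2256 0.1541] toolx yaw 0.1949 down [ 1.2e-03  3.0e-04 -1.0e+00] open 0.0636 F [-0.7  0.3 -0.6] grip 0.0
[.6655,.0737,.039] tool shift [0.1551 0.1855 0.1153]
```

```bash
python3 -m pendant '[[[0.026,0.031,0],[0,0,0]],[[0.026,0.031,0],[0,0,0]],[[0.026,0.031,0],[0,0,0]],[[0.026,0.031,0],[0,0,0]],[[0.026,0.031,0],[0,0,0]],[[0.025,0.031,0],[0,0,0]],[[0,0,0],[0,0,0]],[[0,0,0],[0,0,0]],[[0,0,0],[0,0,0]]]' 0.07; python3 go.py '[.6655,.0737,.039]'
python3 - <<'E'
from bench import camera,monitor
from h import *
s=monitor.observe();c=camera("wrist");cv2.imwrite("pics/w2.png",c["image"])
for b in blobs(c["image"],100): print(b[0],b[1],b[2],"z62",cast(c,b[1],.062,s)[:2].round(4))
E
```

```text
clock: 7.1
tool_pos: [0.6641, 0.0738, 0.1525]
ee_rot: [-0.0, 0.995, 0.098, -0.001]
force: [-0.5, 0.1, 0.2]
opening: 0.0697
gripper_force: 0.0
t 7.1 pos [0.6641 0.0738 0.1525] toolx yaw 0.1954 down [-2.7e-03  3.0e-04 -1.0e+00] open 0.0697 F [-0.5  0.1  0.2] grip 0.0
[.6655,.0737,.039] tool shift [0.0016 0.0005 0.1135]
red [372.5 329.9] 260 z62 [0.5568 0.0059]
blue [ 75.3 241.6] 234 z62 [0.5939 0.2678]
blue [481.3 238.5] 511 z62 [ 0.6618 -0.0605]
green [217.3 133.9] 755 z62 [0.7042 0.1614]
green [322.5 204. ] 587 z62 [0.6656 0.0737]
green [152.2 241.5] 264 z62 [0.6063 0.2055]
```

View pics/w2.png

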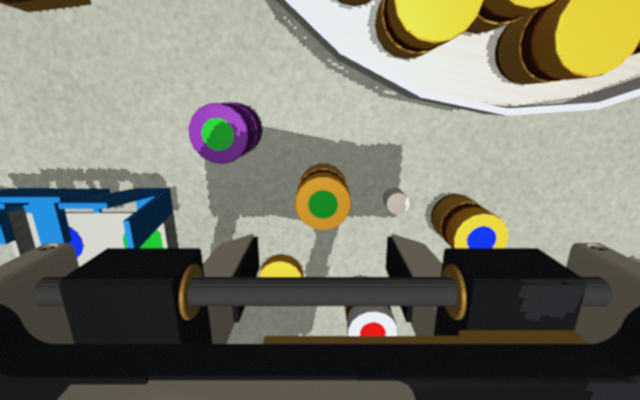

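The wrist view shows gold_green centred under the gripper at (322,204), with the pellet (397,202) and purple (218,133) clear of the fingers. Descend and grip.

```bash
python3 -m pendant '[[[0.0015,0,0.03],[0,0,0]],[[0,0,0.03],[0,0,0]],[[0,0,0.03],[0,0,0]],[[0,0,0.0235],[0,0,0]],[[0,0,0],[0,0,0]],[[0,0,0],[0,0,0]],[[0,0,0],[0,0,0]]]'; python3 -m pendant '[[[0,0,0],[0,0,0]],[[0,0,0],[0,0,0]],[[0,0,0],[0,0,0]],[[0,0,0],[0,0,0]],[[0,0,0],[0,0,0]]]' 0.03;  python3 go.py; python3 -m pendant '[[[0,0,-0.03],[0,0,0]],[[0,0,-0.03],[0,0,0]],[[0,0,-0.03],[0,0,0]],[[0,0,-0.03],[0,0,0]],[[0,0,0],[0,0,0]],[[0,0,0],[0,0,0]]]'; python3 go.py '[.5708,.2440,.06]'
```

```text
clock: 7.85
tool_pos: [0.6678, 0.0739, 0.0423]
ee_rot: [0.0, 0.995, 0.098, 0.002]
force: [0.7, 0.9, 0.2]
opening: 0.0696
gripper_force: 0.0
clock: 8.35
tool_pos: [0.667, 0.0733, 0.0407]
ee_rot: [0.0, 0.995, 0.097, 0.0]
force: [-0.6, 0.5, 2.9]
opening: 0.0455
gripper_force: 30.0
t 8.35 pos [0.667  0.0733 0.0407] toolx yaw 0.1947 down [ 6.e-04 -0.e+00 -1.e+00] open 0.0455 F [-0.6  0.5  2.9] grip 30.0
clock: 8.95
tool_pos: [0.6668, 0.0734, 0.1604]
ee_rot: [0.0, 0.995, 0.097, 0.0]
force: [-0.1, -0.1, -1.6]
opening: 0.0456
gripper_force: 30.0
t 8.95 pos [0.6668 0.0734 0.1604] toolx yaw 0.1948 down [ 8.e-04  0.e+00 -1.e+00] open 0.0456 F [-0.1 -0.1 -1.6] grip 30.0
[.5708,.2440,.06] tool shift [-0.0612 -0.186   0.1003]
```

```bash
python3 -m pendant '[[[-0.01,-0.031,0],[0,0,0]],[[-0.01,-0.031,0],[0,0,0]],[[-0.01,-0.031,0],[0,0,0]],[[-0.01,-0.031,0],[0,0,0]],[[-0.01,-0.031,0],[0,0,0]],[[-0.01,-0.031,0],[0,0,0]],[[0,0,0],[0,0,0]],[[0,0,0],[0,0,0]],[[0,0,0.035],[0,0,0]],[[0,0,0.035],[0,0,0]],[[0,0,0.03],[0,0,0]],[[0,0,0],[0,0,0]]]'; python3 -m pendant '[[[0,0,0],[0,0,0]],[[0,0,0],[0,0,0]]]';python3 go.py '[.572,.2442,.045]'
```

```text
clock: 10.15
tool_pos: [0.5692, 0.2418, 0.055]
ee_rot: [0.001, 0.995, 0.096, -0.005]
force: [0.0, 0.3, -1.0]
opening: 0.0453
gripper_force: 30.0
clock: 10.35
tool_pos: [0.5734, 0.244, 0.062]
ee_rot: [-0.0, 0.995, 0.097, 0.002]
force: [0.1, 0.7, 0.2]
opening: 0.0453
gripper_force: 30.0
t 10.35 pos [0.5734 0.244  0.062 ] toolx yaw 0.194 down [ 3.1e-03  8.0e-04 -1.0e+00] open 0.0453 F [0.1 0.7 0.2] grip 30.0
[.572,.2442,.045] tool shift [-0.0014 -0.0005  0.017 ]
```

```bash
python3 -m pendant '[[[-0.001,0,0.008],[0,0,0]],[[0,0,0.005],[0,0,0]],[[0,0,0.003],[0,0,0]],[[0,0,0],[0,0,0]],[[0,0,0],[0,0,0]],[[0,0,0],[0,0,0]]]'; python3 go.py '[.572,.2442,.0447]'
```

```text
clock: 10.95
tool_pos: [0.5711, 0.2441, 0.0447]
ee_rot: [-0.0, 0.995, 0.097, 0.0]
force: [-1.3, -1.2, 5.1]
opening: 0.0452
gripper_force: 30.0
t 10.95 pos [0.5711 0.2441 0.0447] toolx yaw 0.1949 down [ 5.e-04  1.e-04 -1.e+00] open 0.0452 F [-1.3 -1.2  5.1] grip 30.0
[.572,.2442,.0447] tool shift [0.001  0.0001 0.    ]
```

Seated with 5 N. Release, rise and go to gold_blue.

```bash
python3 -m pendant '[[[0,0,0],[0,0,0]],[[0,0,0],[0,0,0]],[[0,0,0],[0,0,0]],[[0,0,-0.02],[0,0,0]],[[0,0,-0.03],[0,0,0]],[[0,0,-0.03],[0,0,0]],[[0,0,-0.03],[0,0,0]],[[0,0,0],[0,0,0]],[[0,0,0],[0,0,0]]]' 0.064; python3 go.py '[.6607,-.0608,.04]'
```

```text
clock: 11.85
tool_pos: [0.5711, 0.2441, 0.1545]
ee_rot: [-0.0, 0.995, 0.097, 0.001]
force: [-0.9, 0.2, -0.5]
opening: 0.0638
gripper_force: 0.0
t 11.85 pos [0.5711 0.2441 0.1545] toolx yaw 0.1948 down [ 1.e-03  3.e-04 -1.e+00] open 0.0638 F [-0.9  0.2 -0.5] grip 0.0
[.6607,-.0608,.04] tool shift [0.0288 0.3165 0.1145]
```

```bash
python3 -m pendant '[[[0.0035,0.0395,0],[0,0,0]],[[0.0035,0.0395,0],[0,0,0]],[[0.0035,0.0395,0],[0,0,0]],[[0.0035,0.0395,0],[0,0,0]],[[0.0035,0.0395,0],[0,0,0]],[[0.0035,0.0395,0],[0,0,0]],[[0.0035,0.0395,0],[0,0,0]],[[0.0035,0.0395,0],[0,0,0]],[[0,0,0],[0,0,0]],[[0,0,0],[0,0,0]],[[0,0,0],[0,0,0]]]' 0.07; python3 go.py '[.6607,-.0608,.04]'
python3 - <<'E'
from bench import camera,monitor
from h import *
s=monitor.observe();c=camera("wrist");cv2.imwrite("pics/w3.png",c["image"])
for b in blobs(c["image"],100): print(b[0],b[1],b[2],"z62",cast(c,b[1],.062,s)[:2].round(4))
E
```

```text
clock: 12.95
tool_pos: [0.6589, -0.0595, 0.153]
ee_rot: [-0.001, 0.995, 0.098, -0.001]
force: [0.0, 0.0, -0.2]
opening: 0.0698
gripper_force: 0.0
t 12.95 pos [ 0.6589 -0.0595  0.153 ] toolx yaw 0.1955 down [-2.3e-03  9.0e-04 -1.0e+00] open 0.0698 F [ 0.   0.  -0.2] grip 0.0
[.6607,-.0608,.04] tool shift [0.0018 0.0018 0.113 ]
blue [324.3 203.1] 594 z62 [ 0.6613 -0.0608]
green [33.9 90. ] 857 z62 [0.7043 0.1609]
```

```bash
python3 -m pendant '[[[0.0015,0.001,0.03],[0,0,0]],[[0,0,0.03],[0,0,0]],[[0,0,0.03],[0,0,0]],[[0,0,0.0225],[0,0,0]],[[0,0,0],[0,0,0]],[[0,0,0],[0,0,0]],[[0,0,0],[0,0,0]]]'; python3 -m pendant '[[[0,0,0],[0,0,0]],[[0,0,0],[0,0,0]],[[0,0,0],[0,0,0]],[[0,0,0],[0,0,0]],[[0,0,0],[0,0,0]]]' 0.03;  python3 go.py; python3 -m pendant '[[[0,0,-0.03],[0,0,0]],[[0,0,-0.03],[0,0,0]],[[0,0,-0.03],[0,0,0]],[[0,0,-0.03],[0,0,0]],[[0,0,0],[0,0,0]],[[0,0,0],[0,0,0]]]'; python3 go.py '[.5541,.3265,.06]'
```

```text
clock: 13.7
tool_pos: [0.6624, -0.0609, 0.0437]
ee_rot: [0.0, 0.995, 0.098, 0.002]
force: [-0.6, -0.0, -0.0]
opening: 0.07
gripper_force: 0.0
clock: 14.2
tool_pos: [0.6614, -0.0613, 0.0423]
ee_rot: [0.0, 0.995, 0.097, 0.0]
force: [0.0, 0.6, 4.2]
opening: 0.0453
gripper_force: 30.0
t 14.2 pos [ 0.6614 -0.0613  0.0423] toolx yaw 0.1947 down [ 7.e-04 -1.e-04 -1.e+00] open 0.0453 F [0.  0.6 4.2] grip 30.0
clock: 14.8
tool_pos: [0.6612, -0.0613, 0.1616]
ee_rot: [0.0, 0.995, 0.097, 0.0]
force: [-0.5, -0.0, -1.5]
opening: 0.0456
gripper_force: 30.0
t 14.8 pos [ 0.6612 -0.0613  0.1616] toolx yaw 0.1948 down [ 3.e-04 -1.e-04 -1.e+00] open 0.0456 F [-0.5 -0.  -1.5] grip 30.0
[.5541,.3265,.06] tool shift [-0.03   -0.4012  0.1015]
```

```bash
python3 -m pendant '[[[-0.003,-0.04,0],[0,0,0]],[[-0.003,-0.04,0],[0,0,0]],[[-0.003,-0.04,0],[0,0,0]],[[-0.003,-0.04,0],[0,0,0]],[[-0.003,-0.04,0],[0,0,0]],[[-0.003,-0.04,0],[0,0,0]],[[-0.003,-0.04,0],[0,0,0]],[[-0.003,-0.04,0],[0,0,0]],[[-0.003,-0.04,0],[0,0,0]],[[-0.003,-0.04,0],[0,0,0]],[[0,0,0],[0,0,0]],[[0,0,0],[0,0,0]]]';python3 go.py '[.5541,.3265,.06]'
```

```text
clock: 16.0
tool_pos: [0.5531, 0.3257, 0.1595]
ee_rot: [0.001, 0.995, 0.098, -0.002]
force: [0.6, -0.9, -0.8]
opening: 0.0454
gripper_force: 30.0
t 16.0 pos [0.5531 0.3257 0.1595] toolx yaw 0.1969 down [-0.0032 -0.0019 -1.    ] open 0.0454 F [ 0.6 -0.9 -0.8] grip 30.0
[.5541,.3265,.06] tool shift [ 0.0015 -0.0008  0.0995]
```

```bash
python3 -m pendant '[[[0,-0.0005,0.03],[0,0,0]],[[0,0,0.03],[0,0,0]],[[0,0,0.025],[0,0,0]],[[0,0,0.016],[0,0,0]],[[0,0,0],[0,0,0]],[[0,0,0],[0,0,0]],[[0,0,0.005],[0,0,0]],[[0,0,0.005],[0,0,0]],[[0,0,0],[0,0,0]],[[0,0,0],[0,0,0]],[[0,0,0],[0,0,0]]]';python3 go.py '[.5541,.3265,.0463]'
```

```text
clock: 17.1
tool_pos: [0.5544, 0.326, 0.0511]
ee_rot: [-0.0, 0.995, 0.097, 0.0]
force: [0.8, -0.3, -1.0]
opening: 0.0453
gripper_force: 30.0
t 17.1 pos [0.5544 0.326  0.0511] toolx yaw 0.1949 down [ 6.e-04  2.e-04 -1.e+00] open 0.0453 F [ 0.8 -0.3 -1. ] grip 30.0
[.5541,.3265,.0463] tool shift [-0.0002 -0.0006  0.0048]
```

```bash
python3 -m pendant '[[[0,0,0.003],[0,0,0]],[[0,0,0.002],[0,0,0]],[[0,0,0],[0,0,0]],[[0,0,0],[0,0,0]],[[0,0,0],[0,0,0]]]'; python3 -m pendant '[[[0,0,0],[0,0,0]],[[0,0,0],[0,0,0]],[[0,0,0],[0,0,0]],[[0,0,-0.02],[0,0,0]],[[0,0,-0.03],[0,0,0]],[[0,0,-0.04],[0,0,0]],[[0,0,-0.04],[0,0,0]],[[0,0,-0.04],[0,0,0]],[[0,0,-0.04],[0,0,0]],[[0,0,0],[0,0,0]],[[0,0,0],[0,0,0]]]' 0.064
python3 go.py '[.5152,.2762,.256]' '[.45,-.28,.256]'
python3 - <<'E'
from bench import camera,monitor
from h import *
for n in("scene","side"):
    c=camera(n);cv2.imwrite(f"pics/{n}1.png",c["image"])
    for b in blobs(c["image"]): print(n,b[0],b[1],b[2],"z66",cast(c,b[1],.066)[:2].round(4),"z62",cast(c,b[1],.062)[:2].round(4))
E
```

```text
clock: 17.6
tool_pos: [0.5544, 0.326, 0.0462]
ee_rot: [-0.0, 0.995, 0.097, 0.0]
force: [-1.3, -0.3, 4.6]
opening: 0.0458
gripper_force: 30.0
clock: 18.7
tool_pos: [0.5545, 0.3259, 0.2564]
ee_rot: [-0.0, 0.995, 0.097, 0.001]
force: [0.5, -0.1, 0.2]
opening: 0.064
gripper_force: 0.0
t 18.7 pos [0.5545 0.3259 0.2564] toolx yaw 0.1948 down [ 1.7e-03  7.0e-04 -1.0e+00] open 0.064 F [ 0.5 -0.1  0.2] grip 0.0
[.5152,.2762,.256] tool shift [-0.0482  0.0412  0.0003]
[.45,-.28,.256] tool shift [-2.198e-01  5.742e-01 -2.000e-04]
scene red [361.1 152.1] 36 z66 [0.3694 0.1047] z62 [0.3628 0.1059]
scene red [416.3 175.3] 25 z66 [0.4777 0.2247] z62 [0.4718 0.2266]
scene red [326.2 196.8] 37 z66 [0.5593 0.0044] z62 [0.554  0.0048]
scene blue [295.5 170.6] 26 z66 [ 0.4531 -0.0644] z62 [ 0.4471 -0.0645]
scene blue [467.9 194.1] 33 z66 [0.5545 0.3251] z62 [0.5492 0.3277]
scene green [433.9 198.8] 35 z66 [0.5706 0.2435] z62 [0.5654 0.2456]
scene green [409.2 242.1] 62 z66 [0.7089 0.1593] z62 [0.7047 0.1608]
side red [306.7 194.8] 37 z66 [0.5515 0.0093] z62 [0.5531 0.0058]
side red [380.  258.1] 84 z66 [0.3607 0.11  ] z62 [0.3611 0.1072]
side red [297.9 289.6] 91 z66 [0.476  0.2257] z62 [0.4771 0.2236]
side blue [374.8  58.6] 35 z66 [ 0.5842 -0.6184] z62 [ 0.5861 -0.626 ]
side blue [385.5  61.3] 33 z66 [ 0.5479 -0.6133] z62 [ 0.5495 -0.6209]
side blue [393.7  65.5] 85 z66 [ 0.5172 -0.5965] z62 [ 0.5186 -0.6039]
side blue [363.5 186. ] 36 z66 [ 0.446  -0.0598] z62 [ 0.447  -0.0637]
side blue [229.4 325.1] 103 z66 [0.5539 0.3264] z62 [0.5556 0.325 ]
side green [245.8 281.4] 68 z66 [0.5691 0.2444] z62 [0.5708 0.2424]
```

View pics/side1.png

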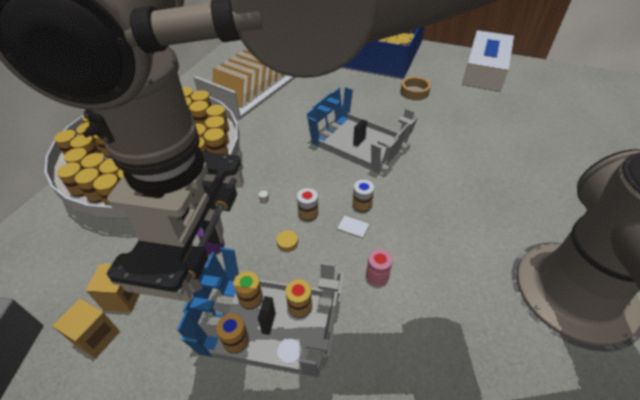

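All three dots sit within about 1 mm of their disc centres at jar-top height, and the silver jars have not moved. Now I'll locate the empty tray, whose block is near (361,132) in the side view.

```bash
python3 - <<'E'
from bench import camera
from h import *
for n,roi in(("scene",(180,225,180,225)),("side",(110,155,345,375))):
    c=camera(n);y0,y1,x0,x1=roi
    g=cv2.inRange(c["image"][y0:y1,x0:x1],(0,0,0),(45,45,45))
    k,_,st,ce=cv2.connectedComponentsWithStats(g);i=1+st[1:,4].argmax();u=ce[i]+[x0,y0]
    print(n,u,st[i],"z.034",cast(c,u,.034).round(3))
E
python3 go.py '[.45,-.28,.256]'
```

```text
scene [202.77892031 199.76863753] [ 12   9  22  24 389] z.034 [ 0.524 -0.28   0.034]
side [359.5        132.19791667] [  9  11  13  24 192] z.034 [ 0.524 -0.28   0.034]
t 18.9 pos [0.5537 0.3256 0.2538] toolx yaw 0.1948 down [-0.0031 -0.0014 -1.    ] open 0.064 F [-1.   0.1 -0.7] grip 0.0
[.45,-.28,.256] tool shift [-0.219   0.5741 -0.0011]
```

```bash
python3 -m pendant '[[[-0.015,0.041,0],[0,0,0]],[[-0.015,0.041,0],[0,0,0]],[[-0.015,0.041,0],[0,0,0]],[[-0.015,0.041,0],[0,0,0]],[[-0.015,0.041,0],[0,0,0]],[[-0.015,0.041,0],[0,0,0]],[[-0.015,0.041,0],[0,0,0]],[[-0.015,0.041,0],[0,0,0]],[[-0.015,0.041,0],[0,0,0]],[[-0.015,0.041,0],[0,0,0]],[[-0.015,0.041,0],[0,0,0]],[[-0.015,0.041,0],[0,0,0]]]'; python3 -m pendant '[[[-0.015,0.041,0],[0,0,0]],[[-0.015,0.041,0],[0,0,0]],[[0,0,0],[0,0,0]],[[0,0,0],[0,0,0]],[[0,0,0],[0,0,0]],[[0,0,0],[0,0,0]]]'
python3 - <<'E'
from bench import camera,monitor
from h import *;import pickle
s=monitor.observe();c=camera("wrist");cv2.imwrite("pics/w4.png",c["image"]);pickle.dump((s,c),open("w4.pkl","wb"));print(s["tool_pos"],s["ee_rot"])
E
```

```text
clock: 20.1
tool_pos: [0.472, -0.1932, 0.2547]
ee_rot: [-0.001, 0.995, 0.097, -0.001]
force: [0.8, 0.1, -0.4]
opening: 0.0641
gripper_force: 0.0
clock: 20.7
tool_pos: [0.4597, -0.2766, 0.2556]
ee_rot: [-0.0, 0.995, 0.098, -0.0]
force: [0.2, -0.2, 0.4]
opening: 0.0638
gripper_force: 0.0
[ 0.45965115 -0.27657939  0.25558853] [-2.75708686e-04  9.95173671e-01  9.81289004e-02 -8.33848216e-05]
```

View pics/w4.png

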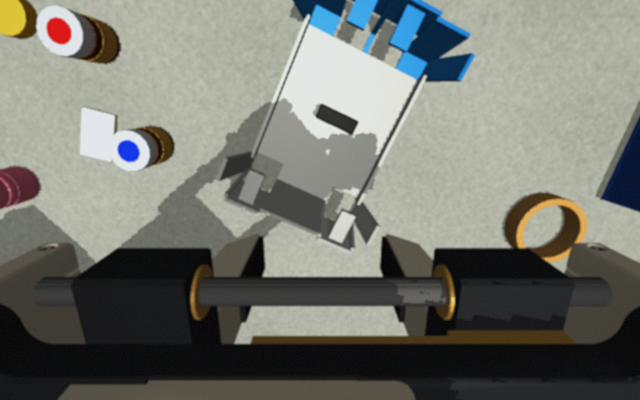

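The tray is turned to the right by about 26° in the image, with its block at (337,118). I'll measure it by the block's top face and the long-side edges.

```bash
cat > blk.py <<'E'
from h import *
def blk(c,s,z=.064,roi=(60,200,260,430),th=60):
    y0,y1,x0,x1=roi
    g=cv2.inRange(c["image"][y0:y1,x0:x1],(0,0,0),(th,th,th))
    k,l,st,ce=cv2.connectedComponentsWithStats(g)
    for i in range(1,k):
        if st[i,4]<150: continue
        ct=cv2.findContours((l==i).astype(np.uint8),0,1)[0][0][:,0]+[x0,y0]
        P=np.array([cast(c,u,z,s)[:2] for u in ct]);r=cv2.minAreaRect((P*1000).astype(np.float32))
        print(st[i],ce[i]+[x0,y0],"rect mm",np.round(r[0],1),np.round(r[1],1),round(r[2],1))
E
python3 - <<'E'
from blk import *;import pickle
s,c=pickle.load(open("w4.pkl","rb"));blk(c,s)
blk(c,s,th=30)
g=cv2.cvtColor(c["image"],cv2.COLOR_BGR2GRAY)
for p in cv2.HoughLinesP(cv2.Canny(g,60,150),1,np.pi/360,30,minLineLength=60,maxLineGap=8)[:,0]:
    a,b=[cast(c,p[i:i+2],.022,s)[:2] for i in(0,2)];v=b-a
    print(p,a.round(3),b.round(3),"ang",round(np.arctan2(*v[::-1]),3))
cv2.imwrite("pics/w4c.png",cv2.resize(c["image"][60:200,260:430],None,fx=4,fy=4,interpolation=0))
E
```

```text
[ 57  45  40  29 500] [336.366 118.7  ] rect mm [ 524.4 -278.9] [41.1 13.3] 75.5
[223 344 593 344] [ 0.177 -0.185] [ 0.283 -0.718] ang -1.374
[264 277 380 277] [ 0.298 -0.228] [ 0.329 -0.383] ang -1.374
[148 380 396 380] [ 0.088 -0.079] [ 0.162 -0.451] ang -1.374
[116 248 209 248] [ 0.303 -0.029] [ 0.327 -0.15 ] ang -1.374
[252 336 406 336] [ 0.199 -0.225] [ 0.243 -0.444] ang -1.374
[447 330 562 330] [ 0.264 -0.5  ] [ 0.297 -0.663] ang -1.374
[303  20 423  83] [ 0.617 -0.224] [ 0.581 -0.37 ] ang -1.815
[251 151 305  16] [ 0.466 -0.188] [ 0.622 -0.226] ang -0.239
[348 213 427  62] [ 0.411 -0.32 ] [ 0.603 -0.368] ang -0.243
[263 136 312  16] [ 0.486 -0.199] [ 0.623 -0.233] ang -0.241
[357 202 424  75] [ 0.428 -0.328] [ 0.59  -0.368] ang -0.244
[435 249 532 248] [ 0.384 -0.445] [ 0.411 -0.571] ang -1.363
[253 156 310  15] [ 0.46  -0.191] [ 0.624 -0.231] ang -0.239
[374 178 426  78] [ 0.463 -0.342] [ 0.587 -0.372] ang -0.235
[272 305 351 305] [ 0.257 -0.245] [ 0.278 -0.354] ang -1.374
[281 221 345 248] [ 0.384 -0.238] [ 0.363 -0.327] ang -1.803
[ 74 277 135 234] [0.248 0.027] [ 0.328 -0.053] ang -0.781
[595 196 639 100] [ 0.494 -0.621] [ 0.612 -0.62 ] ang 0.008
[162 201 223 148] [ 0.381 -0.085] [ 0.463 -0.154] ang -0.698
[ 70 384 145 384] [0.056 0.038] [ 0.079 -0.075] ang -1.374
[600 198 639 116] [ 0.493 -0.628] [ 0.596 -0.629] ang -0.003
[238 199 311 229] [ 0.402 -0.18 ] [ 0.38  -0.278] ang -1.792
[234 205 281  94] [ 0.393 -0.175] [ 0.538 -0.213] ang -0.254
[  0 177  86 250] [0.373 0.113] [0.292 0.01 ] ang -2.236
[595 195 638 101] [ 0.496 -0.621] [ 0.611 -0.62 ] ang 0.008
[317   5 378  37] [ 0.634 -0.236] [ 0.617 -0.308] ang -1.808
[254 152 309  15] [ 0.465 -0.191] [ 0.623 -0.23 ] ang -0.238
[250 155 294  45] [ 0.461 -0.187] [ 0.591 -0.219] ang -0.239
[377 156 420  74] [ 0.49  -0.339] [ 0.59  -0.364] ang -0.245
[393 143 425  81] [ 0.509 -0.354] [ 0.584 -0.371] ang -0.231
```

View pics/w4c.png

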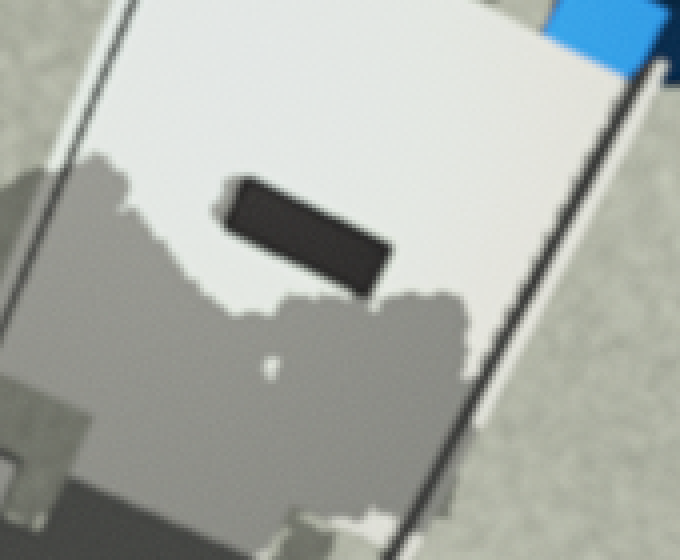

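```bash
python3 -m pendant '[[[0,0,0],[0,0,0.1092]],[[0,0,0.01],[0,0,0.1092]],[[0,0,0.02],[0,0,0.1092]],[[0,0,0.02],[0,0,0.1092]],[[0,0,0],[0,0,0]],[[0,0,0],[0,0,0]],[[0,0,0],[0,0,0]]]' 0.07; python3 go.py '[.5244,-.279,.12]'
```

```text
clock: 21.45
tool_pos: [0.46, -0.278, 0.207]
ee_rot: [0.001, 0.993, -0.119, 0.001]
force: [0.5, -0.3, 1.1]
opening: 0.0695
gripper_force: 0.0
t 21.45 pos [ 0.46  -0.278  0.207] toolx yaw -0.2392 down [ 0.0017 -0.0013 -1.    ] open 0.0695 F [ 0.5 -0.3  1.1] grip 0.0
[.5244,-.279,.12] tool shift [ 0.0626 -0.0143  0.0871]
```

```bash
python3 -m pendant '[[[0.022,-0.005,0.025],[0,0,0]],[[0.022,-0.005,0.025],[0,0,0]],[[0.0186,-0.0043,0.025],[0,0,0]],[[0,0,0],[0,0,0]],[[0,0,0],[0,0,0]],[[0,0,0],[0,0,0]]]'; python3 go.py '[.5244,-.279,.034]'
python3 - <<'E'
from bench import camera,monitor
from blk import *
s=monitor.observe();c=camera("wrist");cv2.imwrite("pics/w5.png",c["image"])
blk(c,s,roi=(120,300,270,380))
E
```

```text
clock: 22.05
tool_pos: [0.5237, -0.2796, 0.1326]
ee_rot: [0.001, 0.993, -0.121, 0.001]
force: [-0.4, -0.1, 0.6]
opening: 0.0697
gripper_force: 0.0
t 22.05 pos [ 0.5237 -0.2796  0.1326] toolx yaw -0.2416 down [ 0.0021 -0.0016 -1.    ] open 0.0697 F [-0.4 -0.1  0.6] grip 0.0
[.5244,-.279,.034] tool shift [ 0.0003 -0.0008  0.0986]
[  22   66   59   38 2068] [321.25531915 204.98065764] rect mm [ 531.8 -281.1] [42.4 28.1] 76.1
[   0  157  110   15 1326] [323.51055807 283.51960784] rect mm [ 468.  -267.9] [85.5 12.4] 76.1
```

```bash
python3 -m pendant '[[[0,-0.001,0.03],[0,0,0]],[[0,0,0.03],[0,0,0]],[[0,0,0.02],[0,0,0]],[[0,0,0.018],[0,0,0]],[[0,0,0],[0,0,0]],[[0,0,0],[0,0,0]],[[0,0,0],[0,0,0]]]'; python3 -m pendant '[[[0,0,0],[0,0,0]],[[0,0,0],[0,0,0]],[[0,0,0],[0,0,0]],[[0,0,0],[0,0,0]],[[0,0,0],[0,0,0]],[[0,0,0],[0,0,0]]]' 0.03;  python3 go.py; python3 -m pendant '[[[0,0,-0.01],[0,0,0]],[[0,0,-0.02],[0,0,0]],[[0,0,-0.02],[0,0,0]],[[0,0,0],[0,0,0]],[[0,0,0],[0,0,0]]]'; python3 go.py
```

```text
clock: 22.8
tool_pos: [0.5246, -0.2788, 0.0346]
ee_rot: [0.001, 0.993, -0.121, 0.001]
force: [0.4, 0.3, -0.5]
opening: 0.0699
gripper_force: 0.0
clock: 23.4
tool_pos: [0.524, -0.2782, 0.033]
ee_rot: [0.0, 0.993, -0.121, 0.0]
force: [-0.5, -0.5, 3.3]
opening: 0.0439
gripper_force: 30.0
t 23.4 pos [ 0.524  -0.2782  0.033 ] toolx yaw -0.2419 down [ 4.e-04 -4.e-04 -1.e+00] open 0.0439 F [-0.5 -0.5  3.3] grip 30.0
clock: 23.9
tool_pos: [0.5237, -0.2779, 0.0826]
ee_rot: [-0.0, 0.993, -0.121, 0.0]
force: [-0.4, -0.0, -3.6]
opening: 0.0439
gripper_force: 30.0
t 23.9 pos [ 0.5237 -0.2779  0.0826] toolx yaw -0.242 down [ 0.e+00  1.e-04 -1.e+00] open 0.0439 F [-0.4 -0.  -3.6] grip 30.0
```

```bash
python3 -m pendant '[[[0,0,-0.02],[0,0,0]],[[0,0,-0.03],[0,0,0]],[[0,0,-0.03],[0,0,0]],[[0,0,-0.03],[0,0,0]],[[0,0,-0.03],[0,0,0]],[[0,0,-0.02],[0,0,-0.06]],[[0,0,0],[0,0,-0.119]],[[0,0,0],[0,0,-0.12]],[[0,0,0],[0,0,-0.12]],[[0,0,0],[0,0,-0.12]],[[0,0,0],[0,0,-0.12]],[[0,0,0],[0,0,-0.12]]]'
python3 -m pendant '[[[0,0,0],[0,0,-0.12]],[[0,0,0],[0,0,-0.12]],[[0,0,0],[0,0,-0.12]],[[0,0,0],[0,0,-0.12]],[[0,0,0],[0,0,-0.12]],[[0,0,0],[0,0,-0.12]],[[0,0,0],[0,0,-0.12]],[[0,0,0],[0,0,-0.12]],[[0,0,0],[0,0,-0.12]],[[0,0,0],[0,0,-0.12]],[[0,0,0],[0,0,-0.12]],[[0,0,0],[0,0,-0.12]]]'
python3 -m pendant '[[[0,0,0],[0,0,-0.12]],[[0,0,0],[0,0,-0.12]],[[0,0,0],[0,0,-0.12]],[[0,0,0],[0,0,-0.12]],[[0,0,0],[0,0,-0.12]],[[0,0,0],[0,0,-0.12]],[[0,0,0],[0,0,-0.12]],[[0,0,0],[0,0,-0.12]],[[0,0,0],[0,0,-0.12]],[[0,0,0],[0,0,0]],[[0,0,0],[0,0,0]]]'
python3 go.py '[.5153,.2757,.24]'; python3 -c "
from bench import monitor;print(monitor.observe()['q'])"
```

```text
clock: 25.1
tool_pos: [0.5233, -0.2777, 0.2408]
ee_rot: [-0.001, 0.964, 0.268, -0.001]
force: [-0.1, 0.2, -2.4]
opening: 0.0439
gripper_force: 30.0
clock: 26.3
tool_pos: [0.5233, -0.2777, 0.2408]
ee_rot: [-0.002, 0.548, 0.837, 0.0]
force: [-0.2, 0.9, -2.8]
opening: 0.0437
gripper_force: 30.0
clock: 27.4
tool_pos: [0.5235, -0.2779, 0.2415]
ee_rot: [-0.001, 0.044, 0.999, 0.001]
force: [-1.0, 0.1, -2.9]
opening: 0.0438
gripper_force: 30.0
t 27.4 pos [ 0.5235 -0.2779  0.2415] toolx yaw 3.0537 down [-0.0017  0.0013 -1.    ] open 0.0438 F [-1.   0.1 -2.9] grip 30.0
[.5153,.2757,.24] tool shift [0.0567 0.5507 0.0023]
[-6.17273477e-01  4.64100770e-01  1.31486570e+00  9.82595843e-05
  1.36477450e+00 -2.10024007e+00]
```

```bash
python3 -m pendant '[[[0,0,0],[0,0,-0.0943]],[[0,0,0],[0,0,-0.0943]],[[0,0,0],[0,0,-0.0943]],[[0,0,0],[0,0,0]],[[0,0,0],[0,0,0]]]'
python3 go.py '[.5153,.2757,.24]'
```

```text
clock: 27.9
tool_pos: [0.5237, -0.278, 0.2424]
ee_rot: [-0.0, -0.097, 0.995, 0.0]
force: [0.3, -0.1, -2.7]
opening: 0.044
gripper_force: 30.0
t 27.9 pos [ 0.5237 -0.278   0.2424] toolx yaw -2.9473 down [-5.e-04  4.e-04 -1.e+00] open 0.044 F [ 0.3 -0.1 -2.7] grip 30.0
[.5153,.2757,.24] tool shift [-0.0986  0.5449  0.0026]
```

```bash
python3 -m pendant '[[[-0.003,0.018,0],[0,0,0]],[[-0.006,0.033,0],[0,0,0]],[[-0.0064,0.0352,0],[0,0,0]],[[-0.0064,0.0352,0],[0,0,0]],[[-0.0064,0.0352,0],[0,0,0]],[[-0.0064,0.0352,0],[0,0,0]],[[-0.0064,0.0352,0],[0,0,0]],[[-0.0064,0.0352,0],[0,0,0]],[[-0.0064,0.0352,0],[0,0,0]],[[-0.0064,0.0352,0],[0,0,0]],[[-0.0064,0.0352,0],[0,0,0]],[[-0.0064,0.0352,0],[0,0,0]]]'
python3 -m pendant '[[[-0.0064,0.0352,0],[0,0,0]],[[-0.0064,0.0352,0],[0,0,0]],[[-0.006,0.033,0],[0,0,0]],[[-0.004,0.02,0],[0,0,0]],[[0,0,0],[0,0,0]],[[0,0,0],[0,0,0]],[[0,0,0],[0,0,0]],[[0,0,0],[0,0,0]]]'
python3 go.py '[.5153,.2757,.14]'
python3 - <<'E'
from bench import camera,monitor
from blk import *;import pickle
s=monitor.observe();d={n:camera(n) for n in("side","scene","wrist")}
pickle.dump((s,d),open("c5.pkl","wb"))
cv2.imwrite("pics/side5.png",np.vstack([d["side"]["image"][150:400,100:500],d["scene"]["image"][60:260,240:640]]))
E
```

```text
clock: 29.1
tool_pos: [0.5151, 0.1336, 0.2429]
ee_rot: [0.0, -0.098, 0.995, 0.0]
force: [1.0, -0.1, -2.9]
opening: 0.044
gripper_force: 30.0
clock: 29.9
tool_pos: [0.5141, 0.256, 0.2429]
ee_rot: [0.0, -0.098, 0.995, -0.0]
force: [0.3, -0.4, -2.2]
opening: 0.0437
gripper_force: 30.0
t 29.9 pos [0.5141 0.256  0.2429] toolx yaw -2.945 down [ 1.e-04 -2.e-04 -1.e+00] open 0.0437 F [ 0.3 -0.4 -2.2] grip 30.0
[.5153,.2757,.14] tool shift [-0.0051  0.0191  0.1029]
```

View pics/side5.png

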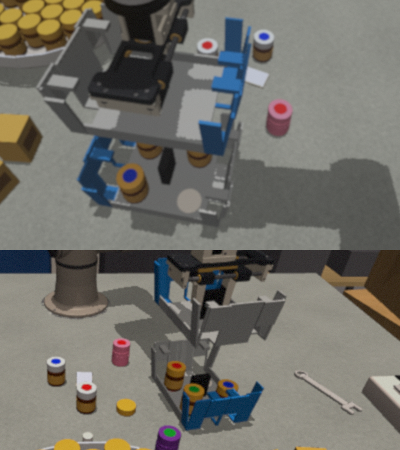

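Turned correctly: its blue end is over the grey end, and it hangs level. Align, then lower to just above.

```bash
python3 -m pendant '[[[-0.0025,0.0096,0],[0,0,0]],[[-0.0025,0.0096,0],[0,0,0]],[[0,0,0.03],[0,0,0]],[[0,0,0.03],[0,0,0]],[[0,0,0.025],[0,0,0]],[[0,0,0],[0,0,0]],[[0,0,0],[0,0,0]],[[0,0,0],[0,0,0]],[[0,0,0],[0,0,0]]]'
python3 go.py '[.5153,.2757,.117]'
```

```text
clock: 30.95
tool_pos: [0.516, 0.2772, 0.1594]
ee_rot: [0.002, -0.099, 0.995, 0.0]
force: [0.2, 0.1, -2.4]
opening: 0.0441
gripper_force: 30.0
t 30.95 pos [0.516  0.2772 0.1594] toolx yaw -2.9432 down [ 0.003   0.0011 -1.    ] open 0.0441 F [ 0.2  0.1 -2.4] grip 30.0
[.5153,.2757,.117] tool shift [ 0.0011 -0.0013  0.0424]
```

```bash
python3 -m pendant '[[[0.0008,-0.001,0.01],[0,0,0.003]],[[0,0,0.01],[0,0,0]],[[0,0,0.008],[0,0,0]],[[0,0,0.006],[0,0,0]],[[0,0,0],[0,0,0]],[[0,0,0],[0,0,0]],[[0,0,0],[0,0,0]]]'
python3 go.py '[.5153,.2757,.117]'
```

```text
clock: 31.65
tool_pos: [0.5149, 0.2756, 0.1241]
ee_rot: [0.0, -0.097, 0.995, 0.0]
force: [-0.6, 0.5, -2.6]
opening: 0.0438
gripper_force: 30.0
t 31.65 pos [0.5149 0.2756 0.1241] toolx yaw -2.9463 down [ 8.e-04  3.e-04 -1.e+00] open 0.0438 F [-0.6  0.5 -2.6] grip 30.0
[.5153,.2757,.117] tool shift [-0.0004 -0.      0.0071]
```

Already inside the rim with no contact force. Final descent.

```bash
python3 -m pendant '[[[0,0,0.003],[0,0,0]],[[0,0,0.002],[0,0,0]],[[0,0,0.002],[0,0,0]],[[0,0,0],[0,0,0]],[[0,0,0],[0,0,0]],[[0,0,0],[0,0,0]],[[0,0,0],[0,0,0]]]'
python3 go.py '[.5153,.2757,.117]'
```

```text
clock: 32.35
tool_pos: [0.5146, 0.2755, 0.117]
ee_rot: [0.0, -0.098, 0.995, 0.0]
force: [-1.4, -1.3, 1.3]
opening: 0.0438
gripper_force: 30.0
t 32.35 pos [0.5146 0.2755 0.117 ] toolx yaw -2.9463 down [ 3.e-04  1.e-04 -1.e+00] open 0.0438 F [-1.4 -1.3  1.3] grip 30.0
[.5153,.2757,.117] tool shift [-0.0007  0.     -0.    ]
```

The weight came off exactly at the expected height, so the tray is on the lugs. Release and rise.

```bash
python3 -m pendant '[[[0,0,0],[0,0,0]],[[0,0,0],[0,0,0]],[[0,0,0],[0,0,0]],[[0,0,0],[0,0,0]],[[0,0,-0.01],[0,0,0]],[[0,0,-0.02],[0,0,0]],[[0,0,-0.03],[0,0,0]],[[0,0,-0.04],[0,0,0]],[[0,0,-0.04],[0,0,0]],[[0,0,0],[0,0,0]],[[0,0,0],[0,0,0]],[[0,0,0],[0,0,0]]]' 0.07
python3 go.py '[.5153,.2757,.117]'
python3 - <<'E'
from bench import camera,monitor
from blk import *;import pickle
s=monitor.observe();d={n:camera(n) for n in("side","scene","wrist")}
cv2.imwrite("pics/end.png",np.vstack([np.hstack([cv2.resize(d["side"]["image"][170:400,120:400],(400,300)),cv2.resize(d["scene"]["image"][100:270,280:520],(400,300))]),cv2.resize(d["wrist"]["image"],(480,300)) @ np.eye(3) if 0 else np.hstack([cv2.resize(d["wrist"]["image"],(480,300)),np.zeros((300,320,3),np.uint8)])]))
blk(d["wrist"],s,z=.148,roi=(120,300,270,380))
for b in blobs(d["scene"]["image"]): print(b[0],b[1],cast(d["scene"],b[1],.062)[:2].round(3))
E
```

```text
clock: 33.55
tool_pos: [0.514, 0.2753, 0.2559]
ee_rot: [-0.001, -0.097, 0.995, -0.0]
force: [0.3, 0.2, -0.8]
opening: 0.0701
gripper_force: 0.0
t 33.55 pos [0.514  0.2753 0.2559] toolx yaw -2.9463 down [-1.6e-03 -7.0e-04 -1.0e+00] open 0.0701 F [ 0.3  0.2 -0.8] grip 0.0
[.5153,.2757,.117] tool shift [-0.0016  0.0002  0.1389]
[  28   57   50   31 1439] [322.40305768 192.82626824] rect mm [507.1 274. ] [26.3 41.9] 11.2
[   0  156  110   16 1501] [324.5649567  283.31512325] rect mm [592.5 292.9] [ 15.7 101.3] 11.2
red [361.1 152. ] [0.362 0.106]
red [326.2 196.8] [0.554 0.005]
blue [295.5 170.6] [ 0.447 -0.065]
green [409.3 242. ] [0.704 0.161]
```

View pics/end.png

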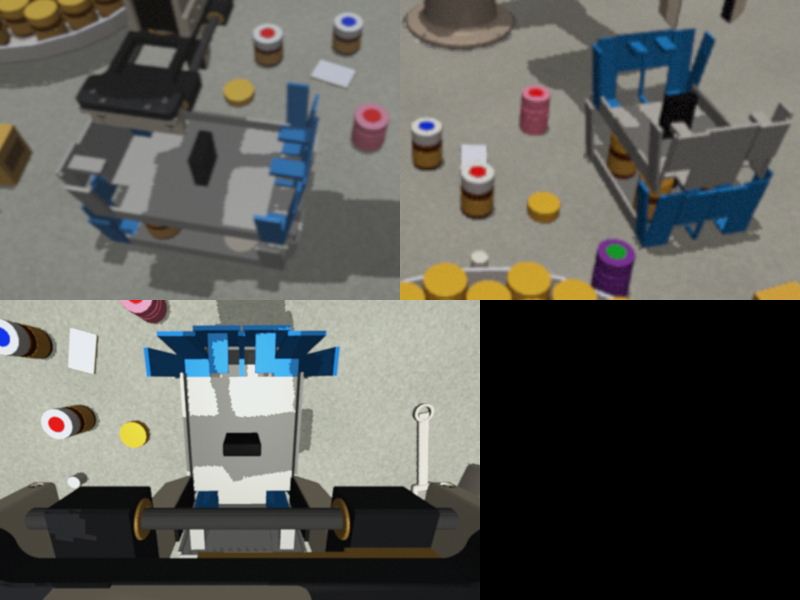

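The end views show the top tray standing level on the lugs at the packing tray's yaw (11.2°). Its blue end is over the grey end, the silver jars have not moved, and the gripper is clear.

```bash
python3 -c "
from bench import r;print(r.job_done())"
```

```text
the job is handed in; nothing more can be done
None
```

I packed the three gold-capped jars on their matching discs, set the empty tray half-turned and level on the lugs, left the silver-capped jars where they stood, and handed the job in after about 34 s; no verdict came back.

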